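# Unhook the pigment caddy from its bent hook and set it in the drip tray

## Task

Take the orange caddy of pigment bottles off its hook on the bench rack and set it down gently, upright and flat inside the white drip tray, with its bottles still standing in it. The hook's prong has been knocked sideways, so ease the strap up along it by feel without forcing it (a light push of up to 15 N is all it may take), and draw the caddy away only once the strap is past the tip. Keep it level, and do not knock the rack or shift the teal caddy or anything else on the bench.

Things in the scene. Friction and masses are not known exactly. Their poses are not given: they have to be found in the camera images.
- caddy_grip (a point): ORANGE bottle caddy to be moved, 81 x 81 mm, walls 42 mm high, 0.36 to 0.5 kg with its blue, red and yellow bottles. Point: centre of its white grip bar, 66 mm long along the caddy's x, 16 mm wide in y, 20 mm tall. x points to the caddy's back, z up. Its underside lies 112 mm and the bottles' tops 41 mm below this point. The bar is carried by arms and a spine below it.
- caddy_strap (a point): Hanging strap on the orange caddy's back, the part that hangs on the hook. Point: centre of its round cross bar (6 mm thick, along y), 53.5 mm behind (+x) and 46 mm below the grip bar's centre. Two cheeks, 24 mm apart inside and 8 mm tall, carry it; 10 mm clear in x between cross bar and the caddy's back plate. Axes as the caddy's.
- spare_grip (a point): centre of the grip bar of the TEAL caddy, of the same make, with a green and a white bottle, hanging on the other hook; it stays where it is.
- rack: fixed aluminium bench rack, 360 mm wide, 228 mm high, uprights with an upper bar and a lower bar (centres 200 and 97 mm up) along its y; the caddies' backs rest on the lower bar. Origin on the table under the upper bar; its front faces -x, z up. Two deep upturned steel J hooks stand in front at y = +85 and -85 mm; the caddies hang on them, which on which varies.
- hook_l (a point): The hook at the rack's y = +85 mm. Point: foot of its prong at the level of the trough (148 mm up, 30 mm in front of the rack's origin); axes as the rack's. The prong (dipped yellow) rises 70 mm from here to its rounded tip, 20 mm wide, 4 mm thick, with 14 mm clear in x to the stem behind it. The hanging cross bar lies in the trough against the prong's rear; the strap has 2 mm play to either side.
- hook_r (a point): The other hook, at the rack's y = -85 mm, of the same make. Both prongs have been knocked: each leans sideways (in the rack's y-z plane, from its foot) by 8 to 12 degrees to one side or the other. The lean is not reported: feel or see it. The prongs do not give when pushed; the strap must not bear on hook or rack with more than 15 N.
- tray: fixed white drip tray, 122 x 122 mm outside, 112 x 112 mm inside, rim 18 mm high, its inner floor 5 mm above the table. Origin: centre of its underside on the table; x and y along its sides.
- pigment_1: blue bottle in the orange caddy, 32 mm in diameter, 67 mm tall, 45 g; origin: centre of its underside, z along the bottle.
- pigment_2: red bottle in the orange caddy, the same make.
- pigment_3: yellow bottle in the orange caddy, the same make.
- jar: bystander: low teal jar, 60 mm in diameter, 58 mm tall; origin: centre of its underside.
- dropper: bystander: amber dropper bottle, 28 mm in diameter, 75 mm tall; origin: centre of its underside.
- cup: bystander: clear mixing cup, 80 mm in diameter, 85 mm tall; origin: centre of its underside.
- glue_gun: bystander: yellow glue gun lying on its side, about 160 x 120 mm, 32 mm high.
- caddy: the orange caddy itself; origin: centre of its underside, 112 mm below the centre of its grip bar; axes as above.

How it is judged:
On the way, in this order (a step that is already met when the one before it is completed fails the run):
1. the strap is lifted past the hook's tip, still over the hook (z of caddy_strap in the frame of rack above 0.22 m and x of caddy_strap in the frame of rack above -0.037 m), for 0.05 s.
2. the caddy is drawn away in front of the hook (x of caddy_strap in the frame of rack below -0.045 m), for 0.05 s.
At the end, for the whole second after the job is handed in: the orange caddy stands at rest, flat in the drip tray (its middle within 25 mm of the tray's middle along both sides, grip bar 110 to 120.5 mm up, tilt under 0.06 rad), its three bottles upright (0.25 rad) in it; the teal caddy hangs within 15 mm of where it hung (x of caddy_grip in the frame of tray between -0.025 and 0.025 m and y of caddy_grip in the frame of tray between -0.025 and 0.025 m and z of caddy_grip in the frame of tray between 0.11 and 0.1205 m and angle between caddy_grip's own z axis and vertical below 0.06 rad and linear speed of caddy below 0.02 m/s and angle between each of pigment_1, pigment_2, pigment_3's own z axis and vertical below 0.25 rad and distance between each of pigment_1, pigment_2, pigment_3 and caddy_grip below 0.12 m and height (world z) of each of pigment_1, pigment_2, pigment_3 below 0.02 m and distance of spare_grip from where it was at the start of the episode below 0.015 m); the robot touches nothing.
It fails at once if the orange caddy is forced: on its way up the prong it bears on the hook or rack with more than 15 N, or while still down in the hook with more than 40 N ((contact force between caddy and rack above 15 N and z of caddy_strap in the frame of rack above 0.157 m) or contact force between caddy and rack above 40 N).
It fails at once if the orange caddy is set down hard (a blow of more than 50 N on the tray) (contact force between caddy and tray above 50 N).
It fails at once if the orange caddy is tipped by more than 0.35 rad (angle between caddy_grip's own z axis and vertical above 0.35 rad).
It fails at once if the robot knocks the rack (more than 10 N) (contact force between the arm and rack above 10 N).
It fails at once if the teal caddy is shifted by more than 15 mm or another bystander by more than 30 mm (distance of spare_grip from where it was at the start of the episode above 0.015 m or distance of any of jar, dropper, cup, glue_gun from where it was at the start of the episode above 0.03 m).
It also fails if it takes over 72 s, if anything falls off the work surface, if the arm or the gripper's body presses on something with over 40 N, if the wrist force passes 120 N, or if a joint passes its speed limit or range.

## Robot

A 6-joint arm with a two-finger parallel gripper is mounted at the origin on the work surface. World frame = base frame: x ahead of the robot, y to its left, z up, the work surface at z = 0. Lengths are in m, angles in rad, forces in N, time in s.
With the tool pointing down it reaches from about 0.325 to 0.9 m from the base axis. Payload 6.1 kg.
Tool frame: the origin (TCP) lies between the finger pads; the fingertips stand 22 mm ahead of it and the grasp point (between the pads) lies 3 mm ahead of it; x points along the fingers, z is the direction in which the jaws open and shut, and the axes are right-handed (so a half turn about x gives the same grasp; the last joint's range is limited). The gripper opens to 87 mm and grips with 3 to 60 N. Pads are 19 mm wide; open, the fingers measure 117 mm over their backs; the gripper's body (75 mm by 190 mm) begins 51 mm behind the grasp point.
Start: joints at [1.02, 0.22, 1.526, -0, 1.395, -0.126], TCP at [0.258, 0.569, 0.245] pointing down, gripper open.
Joint ranges: [-2.98, 2.98], [-0.91, 2.08], [0.09, 2.57], [-1.24, 4.39], [0.2, 2.65], [-2.68, 2.68]. Speed limits (rad/s): [2.57, 2.57, 3.01, 3.14, 3.14, 3.14].

## Interface

Orientations are given as a rotation vector (axis times angle).
In Python, from station import r, cams, workorder gives the robot as it stands.
- The arm moves only by the tool play_rows, never from a script. Its argument "steps" is one flat list of numbers, 7 for each row, row after row: the shift along the tool's x, y, z as a fraction of full scale, then the turn, a rotation vector about the tool's x, y, z as a fraction of full scale, then the opening, from -1 (shut) to 1 (fully open), so that 0 is half open. In form: [tx, ty, tz, wx, wy, wz, jaw, tx, ty, tz, wx, wy, wz, jaw, ...]. A call has 1 to 5 rows; each row shifts and turns the commanded pose from where the row before left it, along the tool's axes as they then stand; what a row does not reach is not made up. Full scale, the value 1, is 20 cm for a shift and 60 degrees for a turn. A row lasts 1/10 s, in which the tool goes at most 50 mm and 8.59 degrees, less where a joint would pass 70% of its speed; a pose out of reach is approached as far as the arm can. A call with a number of a shift or a turn outside -1 to 1 is refused whole. A call with a gripper value outside its range is refused whole. The fingers move at their own pace and stop on an object; "grip_force" is the grip in N (left out, the last holds). Time passes only in rows, so rows that do not move let the fingers close. It gives the time, the measured TCP pose, the force and the opening at its end, in the units of the state.
- r.observe(): the state, without advancing time (a new reading comes with each control period).
- cams.camera(name): name is "side" or "top"; returns a dict with "pixels" (420x560x3 uint8, red, green, blue), "fovy" (degrees; the focal length in pixels is half the picture's height over the tangent of half this angle, whatever the lens; pixels are square), "cx", "cy" (the principal point, pixels), "R" (3x3) and "t" (3): a world point X has camera coordinates R X + t. Camera axes: x right, y down, z forward; pixel columns grow to the right and rows downward; lengths in m; the calibration is good to about 2 mm. A picture is of the moment at which its call begins. There is no depth.
- workorder.job_done(): hands the job in, once; it reports no verdict.
The state is a dict: "time_s": time; "q": joint angles; "joint_velocities": joint speeds; "effort": joint torques, N m; "ee_pos": TCP position; "ee_rot": TCP orientation; "contact_force": force on the tool from outside, world axes, zero at the start; "torque": the same for the moment, N m; "finger_gap": opening from 0.0 (shut) to 1.0 (fully open).
Only numpy, scipy, OpenCV 4.12 (cv2) and the standard library are available. Lean on these libraries where they do the work, as an engineer would, in place of code of your own. Each camera call takes 0.05 s, during which the arm holds its last target. There are 200 camera calls.

## Working session

There is one attempt and no reset: what is moved stays moved. The work goes in short steps, Python scripts to look and compute and a tool call to move; the robot and the scene stay as the last step left them, time stands still between calls to the robot, and variables do not carry over. Pictures are saved under pics/ and viewed, about 8 in all and at most 12, crops included, and the job is handed in when it is done.

Besides the shell and the picture viewer there is one more tool, called as a command line: name --argument value ..., lists and objects as JSON in quotes. play_rows: Moves the arm, as the interface text tells. Shift numbers are shares of 20 cm and turn numbers shares of 60 degrees, none past 1 either way. Its arguments: {"type":"object","properties":{"steps":{"type":"array","items":{"type":"number","minimum":-1,"maximum":1}},"grip_force":{"type":"number"}},"required":["steps"]}

```bash
mkdir -p pics; ls
cat > h.py <<'E'
import numpy as np, cv2
from station import r, cams, workorder
def shot(n,f):
    c=cams.camera(n); cv2.imwrite('pics/'+f+'.png',c['pixels'][:,:,::-1]); np.savez('pics/'+f+'.npz',**c); return c
def K(c):
    f=c['pixels'].shape[0]/2/np.tan(np.radians(c['fovy'])/2); return f
def ray(c,u,v):
    R=np.array(c['R']);t=np.array(c['t']);f=K(c)
    d=R.T@np.array([(u-c['cx'])/f,(v-c['cy'])/f,1]); return -R.T@t,d
def onz(c,u,v,z):
    o,d=ray(c,u,v); return o+d*(z-o[2])/d[2]
def proj(c,X):
    p=np.array(c['R'])@np.array(X)+np.array(c['t']); return np.array([p[0]/p[2]*K(c)+c['cx'],p[1]/p[2]*K(c)+c['cy']])
def tri(c1,p1,c2,p2):
    o1,d1=ray(c1,*p1);o2,d2=ray(c2,*p2)
    s=np.linalg.lstsq(np.c_[d1,-d2],o2-o1,rcond=None)[0]
    a=o1+s[0]*d1;b=o2+s[1]*d2; return (a+b)/2,np.linalg.norm(a-b)
E
python3 - <<'E'
from h import *
for n in('top','side'):
    c=shot(n,n+'0'); print(n,c['fovy'],c['cx'],c['cy'],np.round(ray(c,c['cx'],c['cy']),3).tolist(), 'extra',[k for k in c])
print(r.observe())
E
```

```text
pics
top 54.516379593041336 273.7596713427484 213.23874492960985 [[0.321, 0.066, 1.249], [0.181, -0.009, -0.983]] extra ['pixels', 'fovy', 'cx', 'cy', 'R', 't']
side 56.35572909729303 278.19214367428435 204.4219539241617 [[0.061, -0.593, 0.665], [0.471, 0.685, -0.556]] extra ['pixels', 'fovy', 'cx', 'cy', 'R', 't']
{'time_s': 0.1, 'q': array([ 1.01988701e+00,  2.21135346e-01,  1.52748076e+00, -2.89127140e-05,
        1.39465242e+00, -1.26093961e-01]), 'joint_velocities': array([ 2.28466176e-05, -1.71567706e-03, -3.10582648e-03, -7.42279680e-04,
       -1.29670064e-04, -8.89957530e-04]), 'effort': array([ 1.77877453e-03, -4.95942056e+01, -3.88522410e+01,  7.02449307e-02,
        5.14852570e-02,  1.95144487e-06]), 'ee_pos': array([0.25734089, 0.56901505, 0.24356241]), 'ee_rot': array([-0.89165805,  1.38226506,  0.89042552]), 'contact_force': array([0.53487531, 0.4878953 , 0.15175835]), 'torque': array([-2.15035384e-02, -6.23629277e-05,  1.13131243e-02]), 'finger_gap': 0.9976922889301275}
```

View pics/top0.png

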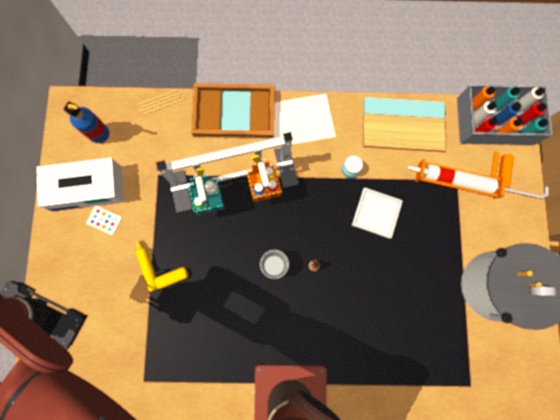

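View pics/side0.png

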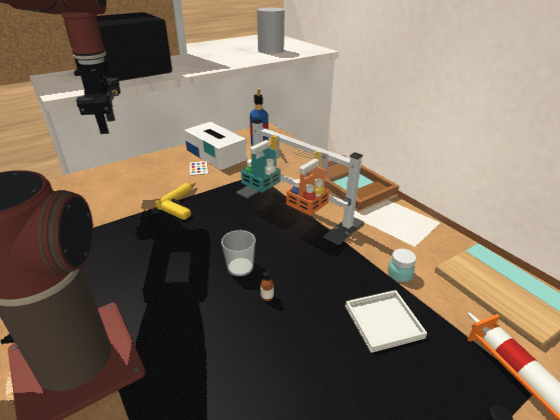

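The top view shows the rack's upper bar from (165,167) to (288,140), with the teal caddy at about (205,192), the orange one at about (264,182) and the tray at (378,213). The side view has the orange grip bar at about (308,165) and the tray at (386,320). Next I'll zoom in.

Run:
```python
import cv2,numpy as np
t=cv2.imread('pics/top0.png');s=cv2.imread('pics/side0.png')
a=cv2.resize(t[125:225,150:310],None,fx=5,fy=5,interpolation=cv2.INTER_CUBIC)[:, :]
a=cv2.resize(t[128:218,155:305],(500,300),interpolation=cv2.INTER_CUBIC)
a=cv2.resize(t[128:218,155:305],(800,480))
a=cv2.resize(t[130:210,230:310],(400,400),interpolation=cv2.INTER_CUBIC)  # 5x
b=cv2.resize(s[130:230,280:380],(400,400),interpolation=cv2.INTER_CUBIC)  # 4x
cv2.imwrite('pics/crop1.png',np.hstack([a,b]))
```

```text
(no output)
```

View pics/crop1.png

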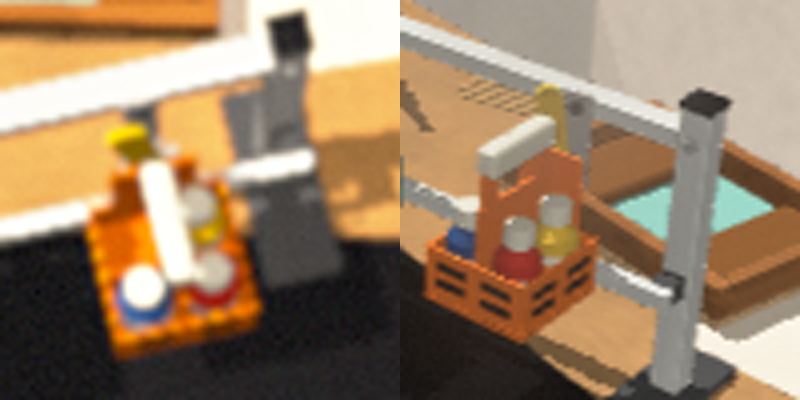

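Zoomed in, the prong (yellow) tip is at about (255.4,158) top and (315,152) side. It leans towards the rack's +y, the left in the top view. The grip bar's centre is at about (263.4,174.4) top and (309,164.8) side. I'll work these out as positions.

```bash
cat >> h.py <<'E'
def load(f):
    d=dict(np.load('pics/'+f+'.npz')); d={k:(v if v.ndim else float(v)) for k,v in d.items()}; return d
E
python3 - <<'E'
from h import *
T=load('top0');S=load('side0')
def p(n,a,b):
    X,e=tri(T,a,S,b); print(n,np.round(X,4),'gap',round(e,4)); return X
p('barTop',(263.4,174.4),(309,164.8))
cR=p('capR',(288,137),(356.3,155.8)); p('capL',(162,167.5),(257.5,124))
p('tip',(255.4,157),(315.5,151.5))
print('bar on z .207',onz(T,263.4,174.4,.207))
A=onz(T,(152/5+230),(170/5+130),.207);B=onz(T,182/5+230,275/5+130,.207);print('bar ends',A,B,np.linalg.norm(A-B),np.degrees(np.arctan2(*(A-B)[1::-1])))
# upper bar line fit in top view
g=T['pixels'].astype(int)
m=((g.min(2)>200)).astype(np.uint8); 
n,l,st,ce=cv2.connectedComponentsWithStats(m)
for i in range(1,n):
    if st[i,4]>120:
        c,_=cv2.findContours((l==i).astype(np.uint8),cv2.RETR_EXTERNAL,cv2.CHAIN_APPROX_NONE); print(st[i],ce[i].round(1),cv2.minAreaRect(c[0]))
E
```

```text
barTop [0.6193 0.0852 0.2003] gap 0.0014
capR [0.7163 0.0214 0.2247] gap 0.0022
capL [0.6301 0.3503 0.2164] gap 0.0049
tip [0.6598 0.1079 0.2174] gap 0.0025
bar on z .207 [0.61673339 0.08543448 0.207     ]
bar ends [0.6451798  0.09396655 0.207     ] [0.58801046 0.07697209 0.207     ] 0.059641808162052105 16.555378089537633
[ 171   94  164   75 2986] [283.  128.5] ((248.6663818359375, 130.4552764892578), (44.9620361328125, 166.709228515625), 78.60786437988281)
[344 156  18  17 240] [352.9 163.9] ((352.5, 164.0), (16.0, 17.0), 90.0)
[  37  158   77   48 2705] [ 74.6 181.5] ((74.49412536621094, 181.45193481445312), (39.851104736328125, 78.15271759033203), 83.04703521728516)
[258 163  13  23 134] [263.3 174.1] ((263.3757019042969, 173.84596252441406), (23.306306838989258, 6.690454006195068), 72.89727020263672)
[425 166  14  13 131] [432.6 171.7] ((431.5, 172.0), (12.0, 13.0), 90.0)
[454 172  43  20 522] [475.3 181.5] ((475.4634704589844, 181.49156188964844), (42.49844741821289, 12.44222640991211), 12.994616508483887)
[194 177  11  28 172] [199.3 191.5] ((199.79920959472656, 190.70901489257812), (9.868395805358887, 27.160722732543945), 5.19442892074585)
[ 353  188   48   49 1525] [376.9 212.5] ((377.2000427246094, 212.39999389648438), (40.47714614868164, 38.57978057861328), 18.434947967529297)
[ 87 206  34  29 462] [103.6 219.8] ((103.32876586914062, 219.87669372558594), (29.6282901763916, 20.193584442138672), 24.443954467773438)
[266 257  17  17 237] [273.8 265.1] ((274.0, 265.0), (16.0, 16.0), 90.0)
```

Run:
```python
from h import *
from scipy.spatial.transform import Rotation as Ro
T=load('top0');S=load('side0')
a=onz(T,288,137,.228);b=onz(T,162,167.5,.228);d=b-a;print('caps',a,b,np.linalg.norm(d),'yaw',np.degrees(np.arctan2(-d[0],d[1])))
e1=onz(T,230,130+130/5,.2);e2=onz(T,230+54,143,.2);d=e1-e2;print('bar yaw',np.degrees(np.arctan2(-d[0],d[1])))
# upper bar edge in gradient, columns 175..250
g=cv2.cvtColor(T['pixels'],cv2.COLOR_RGB2GRAY).astype(float)
pt=[]
for u in list(range(178,195))+list(range(206,250)):
    v0=166-(u-165)*27/123; vs=np.arange(int(v0)-1,int(v0)+10); k=np.argmin(np.diff(g[vs,u])); pt.append(onz(T,u,vs[k]+.5,.19)[:2])
l=cv2.fitLine(np.array(pt,np.float32),cv2.DIST_HUBER,0,.01,.01).ravel(); print('edge',l, np.degrees(np.arctan2(l[1],l[0])))
# tray
px=T['pixels'].astype(int); m=(px.min(2)>150).astype(np.uint8); m[:,:340]=0;m[:180]=0;m[:,420:]=0
n,L,st,ce=cv2.connectedComponentsWithStats(m);i=1+np.argmax(st[1:,4]);c,_=cv2.findContours((L==i).astype(np.uint8),0,1)
q=cv2.boxPoints(cv2.minAreaRect(c[0]));P=np.array([onz(T,*x,.014)[:2] for x in q]);print('tray',P.round(4).tolist(),P.mean(0),[np.linalg.norm(P[i]-P[i-1]) for i in range(4)],[np.degrees(np.arctan2(*(P[i]-P[i-1])[::-1])) for i in range(4)])
# prong yellow mask
for n_,D in(('top',T),('side',S)):
    x=D['pixels'].astype(int);h=cv2.cvtColor(D['pixels'],cv2.COLOR_RGB2HSV)
    mm=((h[...,0]>20)&(h[...,0]<33)&(h[...,1]>120)&(h[...,2]>120))
    ys,xs=np.where(mm); k=(ys<175)&(xs>245)&(xs<335)&(ys>140); 
    print(n_,list(zip(xs[k],ys[k])))
o=r.observe();print(Ro.from_rotvec(o['ee_rot']).as_matrix().round(3))
```

```text
caps [0.71407165 0.02216685 0.228     ] [0.6244403  0.34810362 0.228     ] 0.33803632442362197 yaw 15.37604476766981
bar yaw 15.261157383355265
edge [ 0.25445363 -0.967085    0.6617      0.2182239 ] -75.25878
tray [[0.516, -0.182], [0.6372, -0.2241], [0.5968, -0.3475], [0.4769, -0.3035]] [ 0.55673104 -0.26428902] [np.float64(0.12755116851107373), np.float64(0.12828835720377865), np.float64(0.129800571873084), np.float64(0.12773095063697187)] [np.float64(72.16422097166308), np.float64(-19.15025830008542), np.float64(-108.11350187467212), np.float64(159.83515767086132)]
top [(np.int64(308), np.int64(142)), (np.int64(256), np.int64(154)), (np.int64(257), np.int64(154)), (np.int64(252), np.int64(155)), (np.int64(253), np.int64(155)), (np.int64(254), np.int64(155)), (np.int64(255), np.int64(155)), (np.int64(256), np.int64(155)), (np.int64(257), np.int64(155)), (np.int64(258), np.int64(155)), (np.int64(251), np.int64(156)), (np.int64(252), np.int64(156)), (np.int64(253), np.int64(156)), (np.int64(254), np.int64(156)), (np.int64(255), np.int64(156)), (np.int64(256), np.int64(156)), (np.int6
[... 3370 characters left out ...]
9), np.int64(153)), (np.int64(317), np.int64(154)), (np.int64(319), np.int64(154)), (np.int64(316), np.int64(155)), (np.int64(317), np.int64(155)), (np.int64(319), np.int64(155)), (np.int64(316), np.int64(156)), (np.int64(317), np.int64(156)), (np.int64(315), np.int64(157)), (np.int64(316), np.int64(157)), (np.int64(317), np.int64(157)), (np.int64(319), np.int64(157)), (np.int64(320), np.int64(157)), (np.int64(317), np.int64(158)), (np.int64(319), np.int64(160)), (np.int64(319), np.int64(161)), (np.int64(319), np.int64(163)), (np.int64(320), np.int64(164)), (np.int64(320), np.int64(166)), (np.int64(321), np.int64(166))]
[[-0.001 -0.911  0.412]
 [-0.001  0.412  0.911]
 [-1.     0.    -0.002]]
```

play_rows --steps '[-0.06, 0, 0, -0.132, 0, 0, 1, -0.06, 0, 0, -0.132, 0, 0, 1, -0.06, 0, 0, -0.132, 0, 0, 1, -0.06, 0, 0, -0.132, 0, 0, 1, -0.06, 0, 0, -0.132, 0, 0, 1]' --grip_force 25

```text
time_s: 0.6
ee_pos: [0.2574, 0.5692, 0.3043]
ee_rot: [-1.407, 1.069, 1.407]
contact_force: [0.3, 0.3, 0.2]
finger_gap: 0.996
```

play_rows --steps '[0, -0.073, -0.187, 0, 0, 0, 1, 0, -0.073, -0.187, 0, 0, 0, 1, 0, -0.073, -0.187, 0, 0, 0, 1, 0, -0.073, -0.187, 0, 0, 0, 1, 0, -0.073, -0.187, 0, 0, 0, 1]'

```text
time_s: 1.1
ee_pos: [0.3777, 0.4068, 0.3041]
ee_rot: [-1.403, 1.072, 1.403]
contact_force: [0.4, -0.3, -0.2]
finger_gap: 1.001
```

play_rows --steps '[0, -0.073, -0.187, 0, 0, 0, 1, 0, -0.073, -0.187, 0, 0, 0, 1, 0, -0.073, -0.187, 0, 0, 0, 1, 0, -0.073, -0.187, 0, 0, 0, 1, 0, -0.073, -0.187, 0, 0, 0, 1]'

```text
time_s: 1.6
ee_pos: [0.4974, 0.2456, 0.3041]
ee_rot: [-1.402, 1.072, 1.403]
contact_force: [0.4, 0.0, -0.0]
finger_gap: 1.002
```

play_rows --steps '[0, -0.073, -0.187, 0, 0, 0, 1, 0, -0.073, -0.187, 0, 0, 0, 1, 0, -0.073, -0.187, 0, 0, 0, 1, 0, -0.073, -0.18, 0, 0, 0, 1, 0, 0, 0, 0, 0, 0, 1]'

```text
time_s: 2.1
ee_pos: [0.5941, 0.1153, 0.3035]
ee_rot: [-1.4, 1.076, 1.399]
contact_force: [0.2, 0.5, -0.4]
finger_gap: 1.001
```

Run:
```python
from h import *
from scipy.spatial.transform import Rotation as Ro
S=shot('side','side1');T=shot('top','top1')
M=Ro.from_rotvec(r.observe()['ee_rot']).as_matrix();print(M.round(3), np.degrees(np.arctan2(M[1,2],M[0,2])))
a=cv2.resize(S['pixels'][90:240,240:390,::-1],(400,400),interpolation=cv2.INTER_CUBIC)
b=cv2.resize(T['pixels'][110:260,190:340,::-1],(400,400),interpolation=cv2.INTER_CUBIC)
cv2.imwrite('pics/crop2.png',np.hstack([a,b]))
```

```text
[[-0.002 -0.965 -0.261]
 [ 0.    -0.261  0.965]
 [-1.     0.002  0.001]] 105.14592806805075
```

View pics/crop2.png

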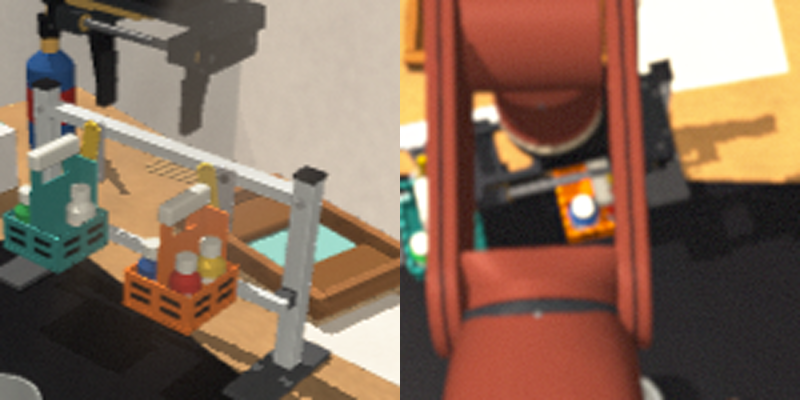

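The side crop shows the open fingers, at about (103,100) and (190,130), straddling the orange bar line. The arm blocks the top view. I'll correct the hover and descend.

play_rows --steps '[0, -0.034, -0.089, 0, 0, 0, 1, 0, -0.034, -0.089, 0, 0, 0, 1, 0.1, 0, 0, 0, 0, 0, 1, 0.1, 0, 0, 0, 0, 0, 1, 0, 0, 0, 0, 0, 0, 1]'

```text
time_s: 2.7
ee_pos: [0.6134, 0.0882, 0.261]
ee_rot: [-1.4, 1.075, 1.407]
contact_force: [0.6, 1.0, 0.1]
finger_gap: 1.002
```

Run:
```python
from h import *
from scipy.spatial.transform import Rotation as Ro
S=shot('side','side2')
o=r.observe();print(o['ee_pos'],o['contact_force'])
M=Ro.from_rotvec(o['ee_rot']).as_matrix()
im=S['pixels'][:,:,::-1].copy()
a=cv2.resize(im[110:230,250:370],(600,600),interpolation=cv2.INTER_CUBIC)
# project current fingertips and predicted bar corners
for X,col in [(o['ee_pos']+M@[.022,0,s*.0435],(0,255,0)) for s in(-1,1)]+[(np.array([.6165,.0845,.197])+M@[-.010,sx*.033,sy*.008],(255,0,255)) for sx in(-1,1) for sy in(-1,1)]:
    u=(proj(S,X)-[250,110]+.5)*5; cv2.circle(a,tuple(int(k) for k in u),3,col,-1)
cv2.imwrite('pics/crop3.png',a)
```

```text
[0.61403569 0.08836199 0.26295051] [-0.06523204 -0.38882196  0.58871808]
```

View pics/crop3.png

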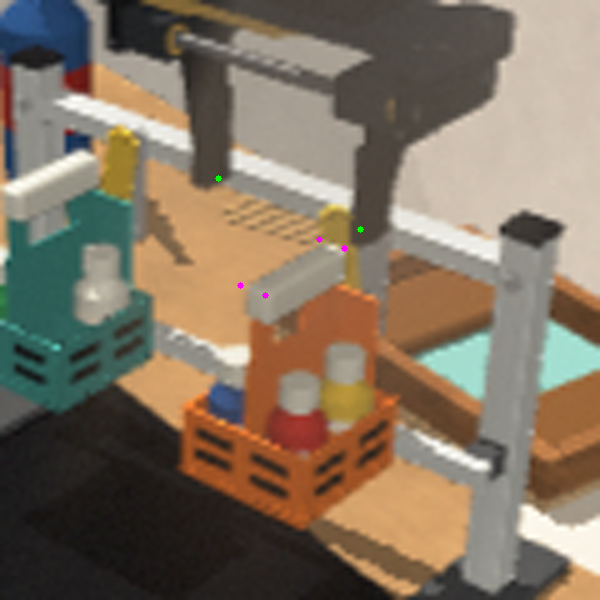

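The predicted bar corners (magenta) land about 1.5 px up and left of the real ones, for example (240,285) against (248,295). The fingertips' predictions are off by about as much downward, so the height of 0.197 holds. I'll make a small correction and go down.

play_rows --steps '[0, -0.012, -0.031, 0, 0, 0, 1, 0.1, 0, 0, 0, 0, 0, 1, 0.1, 0, 0, 0, 0, 0, 1, 0.07, 0, 0, 0, 0, 0, 1, 0.043, 0, 0, 0, 0, 0, 1]'

```text
time_s: 3.25
ee_pos: [0.6188, 0.0831, 0.2015]
ee_rot: [-1.403, 1.071, 1.403]
contact_force: [0.7, -0.2, 0.0]
finger_gap: 1.0
```

play_rows --steps '[0, 0, 0, 0, 0, 0, 1, 0, 0, 0, 0, 0, 0, 1]'

```text
time_s: 3.45
ee_pos: [0.6192, 0.0833, 0.2028]
ee_rot: [-1.403, 1.07, 1.402]
contact_force: [-0.6, 0.1, -0.1]
finger_gap: 0.998
```

play_rows --steps '[0.005, 0, 0, 0, 0, 0, -0.4, 0, 0, 0, 0, 0, 0, -0.5, 0, 0, 0, 0, 0, 0, -0.5, 0, 0, 0, 0, 0, 0, -0.5, 0, 0, 0, 0, 0, 0, -0.5]' --grip_force 4

```text
time_s: 3.95
ee_pos: [0.6187, 0.0833, 0.2011]
ee_rot: [-1.403, 1.071, 1.402]
contact_force: [0.2, -0.5, 0.6]
finger_gap: 0.63
```

play_rows --steps '[0, 0, 0, 0, 0, 0, -0.6, 0, 0, 0, 0, 0, 0, -0.7, 0, 0, 0, 0, 0, 0, -0.8, 0, 0, 0, 0, 0, 0, -0.8, 0, 0, 0, 0, 0, 0, -0.8]' --grip_force 4

```text
time_s: 4.45
ee_pos: [0.6186, 0.084, 0.2012]
ee_rot: [-1.402, 1.07, 1.403]
contact_force: [-0.9, 3.0, 0.1]
finger_gap: 0.185
```

play_rows --steps '[0, 0, 0, 0, 0, 0, -1, 0, 0, 0, 0, 0, 0, -1, 0, 0, 0, 0, 0, 0, -1]' --grip_force 10

```text
time_s: 4.75
ee_pos: [0.6186, 0.084, 0.2011]
ee_rot: [-1.402, 1.07, 1.403]
contact_force: [-2.0, 5.1, 2.4]
finger_gap: 0.182
```

Run:
```python
from h import *
for i in range(3):
    cams.camera('side'); o=r.observe(); print(o['ee_pos'].round(4),o['contact_force'].round(2),o['torque'].round(3),o['finger_gap'])
```

```text
[0.6186 0.0839 0.2011] [-1.18  3.91  2.36] [ 0.932  0.345 -0.035] 0.18624819559455108
[0.6186 0.0839 0.2012] [-1.15  5.18  2.22] [0.956 0.314 0.013] 0.18158875669104801
[0.6186 0.0839 0.2011] [-2.06  5.06  2.96] [1.009 0.311 0.06 ] 0.18359447616999772
```

play_rows --steps '[0, 0, 0.0035, 0, 0, 0, -1, 0, 0, 0, 0, 0, 0, -1, 0, 0, 0, 0, 0, 0, -1]' --grip_force 25

```text
time_s: 5.2
ee_pos: [0.6185, 0.0841, 0.2011]
ee_rot: [-1.403, 1.071, 1.403]
contact_force: [-2.0, 4.1, 3.7]
finger_gap: 0.182
```

play_rows --steps '[0, 0, 0.005, 0, 0, 0, -1, 0, 0, 0, 0, 0, 0, -1, 0, 0, 0, 0, 0, 0, -1]'

```text
time_s: 5.5
ee_pos: [0.6183, 0.0845, 0.2009]
ee_rot: [-1.403, 1.072, 1.402]
contact_force: [-2.2, 1.1, 1.2]
finger_gap: 0.182
```

play_rows --steps '[0, 0, 0.005, 0, 0, 0, -1, 0, 0, 0, 0, 0, 0, -1, 0, 0, 0, 0, 0, 0, -1]'

```text
time_s: 5.8
ee_pos: [0.6182, 0.0851, 0.2009]
ee_rot: [-1.403, 1.072, 1.402]
contact_force: [0.4, -2.9, 0.6]
finger_gap: 0.184
```

play_rows --steps '[0, 0, -0.003, 0, 0, 0, -1, -0.01, 0, 0.0018, 0, 0, 0, -1, -0.01, 0, 0.0018, 0, 0, 0, -1, -0.01, 0, 0.0018, 0, 0, 0, -1, 0, 0, 0, 0, 0, 0, -1]'

```text
time_s: 6.3
ee_pos: [0.6178, 0.087, 0.2067]
ee_rot: [-1.402, 1.071, 1.403]
contact_force: [3.8, 2.3, -6.5]
finger_gap: 0.183
```

```bash
cat > f.py <<'E'
from h import *
Y=np.array([-.262,.965]);X=np.array([.965,.262])
L=[]
for i in range(3):
    cams.camera('side'); o=r.observe(); L.append(np.r_[o['ee_pos'],o['contact_force'],o['torque']])
m=np.mean(L,0); print('pos',m[:3].round(4),'rackXY',(X@m[:2]).round(4),(Y@m[:2]).round(4),'F rack x,y,z',(X@m[3:5]).round(2),(Y@m[3:5]).round(2),m[5].round(2),'tq',m[6:].round(2),o['finger_gap'].round(3),o['time_s'])
E
python3 f.py
```

```text
Traceback (most recent call last):
  File "f.py", line 6, in <module>
    m=np.mean(L,0); print('pos',m[:3].round(4),'rackXY',(X@m[:2]).round(4),(Y@m[:2]).round(4),'F rack x,y,z',(X@m[3:5]).round(2),(Y@m[3:5]).round(2),m[5].round(2),'tq',m[6:].round(2),o['finger_gap'].round(3),o['time_s'])
                                                                                                                                                                                       ^^^^^^^^^^^^^^^^^^^^^
AttributeError: 'float' object has no attribute 'round'
```

```bash
sed -i "s/o\['finger_gap'\].round(3)/round(o['finger_gap'],3)/" f.py; python3 f.py
```

```text
pos [0.6178 0.0869 0.2067] rackXY 0.6189 -0.078 F rack x,y,z 4.81 1.14 -6.42 tq [ 0.45 -0.69  0.01] 0.179 6.6
```

play_rows --steps '[0, -0.003, 0, 0, 0, 0, -1, 0, 0, 0, 0, 0, 0, -1]'

```text
time_s: 6.8
ee_pos: [0.618, 0.0868, 0.2069]
ee_rot: [-1.402, 1.072, 1.404]
contact_force: [1.0, 1.0, -4.1]
finger_gap: 0.182
```

```bash
python3 f.py
```

```text
pos [0.618  0.0868 0.2069] rackXY 0.6191 -0.0782 F rack x,y,z 2.16 1.96 -4.53 tq [ 0.51 -0.11  0.01] 0.184 6.95
```

play_rows --steps '[0, -0.003, 0.002, 0, 0, 0, -1, -0.01, 0, 0.0018, 0, 0, 0, -1, -0.01, 0, 0.0018, 0, 0, 0, -1, 0, 0, 0, 0, 0, 0, -1]'

```text
time_s: 7.35
ee_pos: [0.6185, 0.0875, 0.2113]
ee_rot: [-1.403, 1.072, 1.403]
contact_force: [-1.7, -0.7, -3.1]
finger_gap: 0.185
```

```bash
python3 f.py
```

```text
pos [0.6185 0.0876 0.2111] rackXY 0.6198 -0.0775 F rack x,y,z -1.53 0.07 -2.34 tq [-0.11  0.49 -0.06] 0.178 7.5
```

play_rows --steps '[-0.01, 0.001, 0.0018, 0, 0, 0, -1, -0.01, 0, 0.0018, 0, 0, 0, -1, -0.01, 0, 0.0018, 0, 0, 0, -1, 0, 0, 0, 0, 0, 0, -1]'

```text
time_s: 7.9
ee_pos: [0.6183, 0.0889, 0.2174]
ee_rot: [-1.403, 1.071, 1.402]
contact_force: [-1.3, -0.4, -2.5]
finger_gap: 0.178
```

```bash
python3 f.py
```

```text
pos [0.6182 0.0889 0.2172] rackXY 0.6199 -0.0762 F rack x,y,z -2.15 0.86 -2.58 tq [-0.04  0.45 -0.07] 0.18 8.05
```

play_rows --steps '[-0.01, 0.0015, 0.0018, 0, 0, 0, -1, -0.01, 0, 0.0018, 0, 0, 0, -1, -0.01, 0, 0.0018, 0, 0, 0, -1, 0, 0, 0, 0, 0, 0, -1]'

```text
time_s: 8.45
ee_pos: [0.6182, 0.0899, 0.2238]
ee_rot: [-1.404, 1.07, 1.401]
contact_force: [0.4, -0.2, -2.2]
finger_gap: 0.178
```

```bash
python3 f.py
```

```text
pos [0.6179 0.0898 0.2233] rackXY 0.6199 -0.0752 F rack x,y,z 0.33 0.44 -3.27 tq [ 0.07  0.03 -0.02] 0.18 8.6
```

play_rows --steps '[-0.01, 0, 0.0018, 0, 0, 0, -1, -0.01, 0, 0.0018, 0, 0, 0, -1, -0.01, 0, 0.0018, 0, 0, 0, -1, -0.01, 0, 0.0018, 0, 0, 0, -1, 0, 0, 0, 0, 0, 0, -1]'

```text
time_s: 9.1
ee_pos: [0.6175, 0.0912, 0.2315]
ee_rot: [-1.403, 1.071, 1.402]
contact_force: [-0.9, -0.0, -3.1]
finger_gap: 0.179
```

```bash
python3 f.py
```

```text
pos [0.6173 0.0912 0.2311] rackXY 0.6196 -0.0738 F rack x,y,z 0.2 -0.33 -3.32 tq [ 0.04  0.01 -0.01] 0.182 9.25
```

play_rows --steps '[-0.01, 0, 0.0018, 0, 0, 0, -1, -0.01, 0, 0.0018, 0, 0, 0, -1, -0.01, 0, 0.0018, 0, 0, 0, -1, -0.01, 0, 0.0018, 0, 0, 0, -1, 0, 0, 0, 0, 0, 0, -1]'

```text
time_s: 9.75
ee_pos: [0.6171, 0.0926, 0.2395]
ee_rot: [-1.403, 1.071, 1.402]
contact_force: [0.2, 0.7, -4.1]
finger_gap: 0.18
```

```bash
python3 f.py
```

```text
pos [0.6169 0.0926 0.2391] rackXY 0.6196 -0.0723 F rack x,y,z -0.18 -0.44 -3.38 tq [0.04 0.05 0.  ] 0.179 9.9
```

play_rows --steps '[-0.01, 0, 0.0018, 0, 0, 0, -1, -0.01, 0, 0.0018, 0, 0, 0, -1, -0.01, 0, 0.0018, 0, 0, 0, -1, -0.01, 0, 0.0018, 0, 0, 0, -1, 0, 0, 0, 0, 0, 0, -1]'

```text
time_s: 10.4
ee_pos: [0.6167, 0.094, 0.2475]
ee_rot: [-1.403, 1.071, 1.402]
contact_force: [0.5, 0.1, -3.7]
finger_gap: 0.181
```

```bash
python3 f.py
```

```text
pos [0.6165 0.094  0.2471] rackXY 0.6196 -0.0709 F rack x,y,z 0.08 -0.2 -3.88 tq [0.05 0.03 0.02] 0.177 10.55
```

play_rows --steps '[-0.01, 0, 0.0018, 0, 0, 0, -1, -0.01, 0, 0.0018, 0, 0, 0, -1, -0.01, 0, 0.0018, 0, 0, 0, -1, -0.01, 0, 0.0018, 0, 0, 0, -1, 0, 0, 0, 0, 0, 0, -1]'

```text
time_s: 11.05
ee_pos: [0.6163, 0.0954, 0.2555]
ee_rot: [-1.403, 1.071, 1.402]
contact_force: [0.2, 0.1, -3.7]
finger_gap: 0.182
```

```bash
python3 f.py
```

```text
pos [0.6162 0.0953 0.2551] rackXY 0.6196 -0.0694 F rack x,y,z -0.01 -0.33 -3.31 tq [ 0.06  0.07 -0.02] 0.18 11.2
```

play_rows --steps '[-0.01, 0, 0.0018, 0, 0, 0, -1, -0.01, 0, 0.0018, 0, 0, 0, -1, -0.01, 0, 0.0018, 0, 0, 0, -1, -0.01, 0, 0.0018, 0, 0, 0, -1, 0, 0, 0, 0, 0, 0, -1]'

```text
time_s: 11.7
ee_pos: [0.616, 0.0968, 0.2635]
ee_rot: [-1.403, 1.071, 1.402]
contact_force: [0.6, 0.0, -3.8]
finger_gap: 0.184
```

```bash
python3 f.py
```

```text
pos [0.6158 0.0967 0.2631] rackXY 0.6196 -0.068 F rack x,y,z 0.23 -0.01 -3.51 tq [0.03 0.04 0.02] 0.18 11.85
```

play_rows --steps '[-0.01, 0, 0.0018, 0, 0, 0, -1, -0.01, 0, 0.0018, 0, 0, 0, -1, -0.01, 0, 0.0018, 0, 0, 0, -1, -0.01, 0, 0.0018, 0, 0, 0, -1, 0, 0, 0, 0, 0, 0, -1]'

```text
time_s: 12.35
ee_pos: [0.6156, 0.0982, 0.2715]
ee_rot: [-1.403, 1.071, 1.402]
contact_force: [0.6, -1.1, -4.5]
finger_gap: 0.182
```

play_rows --steps '[-0.015, 0, 0.001, 0, 0, 0, -1, -0.015, 0, 0, 0, 0, 0, -1, -0.02, 0, 0, 0, 0, 0, -1, -0.02, 0, 0, 0, 0, 0, -1, 0, 0, 0, 0, 0, 0, -1]'

```text
time_s: 12.85
ee_pos: [0.6158, 0.0983, 0.2861]
ee_rot: [-1.404, 1.07, 1.401]
contact_force: [-0.2, 0.4, -2.6]
finger_gap: 0.188
```

```bash
python3 f.py
python3 - <<'E'
from h import *
S=shot('side','side3'); cv2.imwrite('pics/crop4.png',cv2.resize(S['pixels'][90:210,250:370,::-1],(600,600),interpolation=cv2.INTER_CUBIC))
E
```

```text
pos [0.6154 0.0983 0.2852] rackXY 0.6196 -0.0664 F rack x,y,z 0.17 0.37 -3.8 tq [ 0.04  0.04 -0.01] 0.184 13.0
```

View pics/crop4.png

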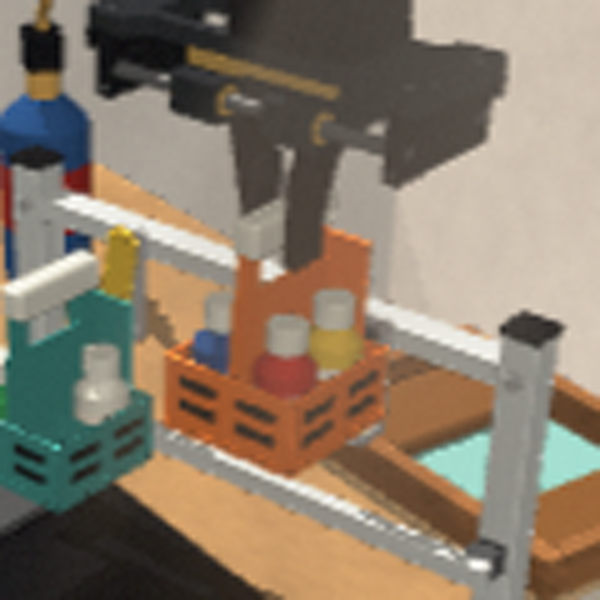

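The side crop shows the caddy level with its bottles standing. Its strap is at about z = 0.235 by odometry, above the tip, and there is no side force. I'll draw it away forward.

play_rows --steps '[-0.02, 0, 0, 0, 0, 0, -1, 0, 0.04, 0, 0, 0, 0, -1, 0, 0.06, 0, 0, 0, 0, -1, 0, 0.08, 0, 0, 0, 0, -1, 0, 0.1, 0, 0, 0, 0, -1]'

```text
time_s: 13.55
ee_pos: [0.5605, 0.0833, 0.2889]
ee_rot: [-1.403, 1.071, 1.403]
contact_force: [0.2, -0.6, -3.3]
finger_gap: 0.183
```

play_rows --steps '[0, 0.1, 0, 0, 0, 0, -1, 0, 0.08, 0, 0, 0, 0, -1, 0, 0.05, 0, 0, 0, 0, -1, 0, 0, 0, 0, 0, 0, -1]'

```text
time_s: 13.95
ee_pos: [0.516, 0.0712, 0.2893]
ee_rot: [-1.403, 1.071, 1.402]
contact_force: [-1.7, -0.2, -4.1]
finger_gap: 0.181
```

```bash
python3 f.py
```

```text
pos [0.5172 0.0714 0.2893] rackXY 0.5178 -0.0666 F rack x,y,z 0.76 -0.39 -3.81 tq [ 0.08  0.01 -0.01] 0.182 14.1
```

play_rows --steps '[0, 0.02, -0.06, 0, 0, 0, -1, 0, 0.02, -0.12, 0, 0, 0, -1, 0, 0.02, -0.16, 0, 0, 0, -1, 0, 0.02, -0.18, 0, 0, 0, -1, 0, 0.02, -0.18, 0, 0, 0, -1]'

```text
time_s: 14.6
ee_pos: [0.5348, -0.0709, 0.2888]
ee_rot: [-1.403, 1.071, 1.403]
contact_force: [1.2, -0.2, -3.8]
finger_gap: 0.181
```

play_rows --steps '[0, 0.02, -0.18, 0, 0, 0, -1, 0, 0.02, -0.18, 0, 0, 0, -1, 0, 0.02, -0.18, 0, 0, 0, -1, 0, 0.02, -0.16, 0, 0, 0, -1, 0, 0.02, -0.13, 0, 0, 0, -1]'

```text
time_s: 15.1
ee_pos: [0.5588, -0.2374, 0.2884]
ee_rot: [-1.402, 1.073, 1.402]
contact_force: [0.6, 0.4, -2.6]
finger_gap: 0.184
```

play_rows --steps '[0, 0.02, -0.09, 0.05, 0, 0, -1, 0, 0.02, -0.05, 0.1, 0, 0, -1, 0, 0, 0, 0.13, 0, 0, -1, 0, 0, 0, 0.13, 0, 0, -1, 0, 0, 0, 0.1, 0, 0, -1]'

```text
time_s: 15.6
ee_pos: [0.5578, -0.2638, 0.2885]
ee_rot: [-1.003, 1.327, 1.005]
contact_force: [0.6, 0.7, -3.2]
finger_gap: 0.18
```

play_rows --steps '[0, 0, 0, 0.06, 0, 0, -1, 0, 0, 0, 0, 0, 0, -1]'

```text
time_s: 15.8
ee_pos: [0.5579, -0.2635, 0.2886]
ee_rot: [-0.96, 1.349, 0.961]
contact_force: [-0.9, 0.2, -2.7]
finger_gap: 0.179
```

```bash
python3 f.py
python3 - <<'E'
from h import *
from scipy.spatial.transform import Rotation as Ro
M=Ro.from_rotvec(r.observe()['ee_rot']).as_matrix();print(M.round(3),'tool z yaw',np.degrees(np.arctan2(M[1,2],M[0,2])))
for n,lim in(('top0',(340,180,420,250)),('side0',(330,280,440,360))):
    D=load(n);px=D['pixels'].astype(int);m=np.zeros(px.shape[:2],np.uint8);x0,y0,x1,y1=lim
    m[y0:y1,x0:x1]=(px.min(2)>(110 if n=='top0' else 100))[y0:y1,x0:x1]
    N,L,st,ce=cv2.connectedComponentsWithStats(m);i=1+np.argmax(st[1:,4])
    c,_=cv2.findContours((L==i).astype(np.uint8),0,1);h=cv2.convexHull(c[0]);q=cv2.approxPolyN(h,4) ;q=q.reshape(-1,2)
    P=np.array([onz(D,*x,.018)[:2] for x in q]);print(n,q.tolist(),P.round(4).tolist(),P.mean(0).round(4),[round(np.linalg.norm(P[i]-P[i-1]),4) for i in range(4)],[round(np.degrees(np.arctan2(*(P[i]-P[i-1])[::-1])),1) for i in range(4)])
S=shot('side','side4'); cv2.imwrite('pics/crop5.png',S['pixels'][:,:,::-1])
E
```

```text
pos [ 0.5579 -0.2635  0.2887] rackXY 0.4694 -0.4004 F rack x,y,z 0.36 0.01 -4.1 tq [-0.    0.01 -0.01] 0.182 15.95
[[-0.    -0.946  0.324]
 [ 0.     0.324  0.946]
 [-1.     0.     0.   ]] tool z yaw 71.10966103789929
top0 [[403, 200], [391, 239], [351, 225], [363, 186]] [[0.5962, -0.3452], [0.474, -0.3034], [0.5151, -0.1822], [0.6387, -0.222]] [ 0.556  -0.2632] [np.float64(0.1303), np.float64(0.1292), np.float64(0.128), np.float64(0.1299)] [np.float64(-109.0), np.float64(161.1), np.float64(71.3), np.float64(-17.9)]
side0 [[430, 337], [371, 352], [342, 301], [396, 289]] [[0.5917, -0.3518], [0.4704, -0.3106], [0.511, -0.184], [0.6355, -0.2257]] [ 0.5521 -0.268 ] [np.float64(0.1335), np.float64(0.1281), np.float64(0.1329), np.float64(0.1313)] [np.float64(-109.2), np.float64(161.2), np.float64(72.2), np.float64(-18.5)]
```

View pics/crop5.png

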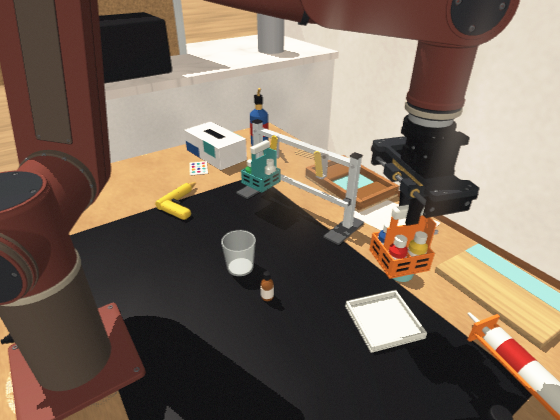

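The caddy is level over the tray with its bottles standing, and the tray estimates agree at (0.556, -0.264), yaw -19°. I'll descend to just above the rim and look.

play_rows --steps '[0.06, 0.01, 0, 0, 0, 0, -1, 0.12, 0, 0, 0, 0, 0, -1, 0.15, 0, 0, 0, 0, 0, -1, 0.15, 0, 0, 0, 0, 0, -1, 0.12, 0, 0, 0, 0, 0, -1]'

```text
time_s: 16.5
ee_pos: [0.5549, -0.262, 0.1659]
ee_rot: [-0.961, 1.349, 0.965]
contact_force: [-0.2, -0.7, -2.8]
finger_gap: 0.178
```

play_rows --steps '[0.07, 0, 0, 0, 0, 0, -1, 0.03, 0, 0, 0, 0, 0, -1, 0, 0, 0, 0, 0, 0, -1]'

```text
time_s: 16.8
ee_pos: [0.5558, -0.2625, 0.1483]
ee_rot: [-0.962, 1.348, 0.963]
contact_force: [0.5, -0.3, -2.2]
finger_gap: 0.177
```

```bash
python3 f.py
python3 - <<'E'
from h import *
S=shot('side','side5');T=shot('top','top5')
a=cv2.resize(S['pixels'][250:370,325:445,::-1],(400,400),interpolation=cv2.INTER_CUBIC)
b=cv2.resize(T['pixels'][160:260,325:425,::-1],(400,400),interpolation=cv2.INTER_CUBIC)
cv2.imwrite('pics/crop6.png',np.hstack([a,b]))
E
```

```text
pos [ 0.5568 -0.2631  0.1502] rackXY 0.4684 -0.3998 F rack x,y,z -0.09 -0.12 -3.44 tq [0.03 0.   0.01] 0.179 16.95
```

View pics/crop6.png

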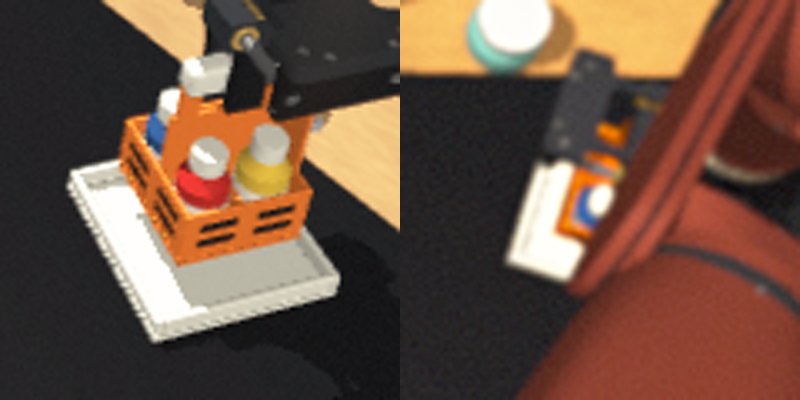

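Run:
```python
from h import *
S=load('side5')
a=np.radians(-18.9);R=np.array([[np.cos(a),-np.sin(a)],[np.sin(a),np.cos(a)]])
for l in[(-1,-1),(-1,1),(1,-1)]:
    xy=np.array([.5568,-.2631])+R@(np.array(l)*.0405); u=proj(S,[*xy,.0345]);print(l,u.round(1),((u-[325,250]+.5)*400/120).round())
print('seen corner ->',onz(S,325+180/3.333,250+264/3.333,.0345), np.array([.5568,-.2631])+R@np.array([-.0405,-.0405]))
```

```text
(-1, -1) [376.6 329.9] [174. 268.]
(-1, 1) [358.8 299.7] [114. 167.]
(1, -1) [413.3 321.1] [296. 239.]
seen corner -> [ 0.51040245 -0.28980139  0.0345    ] [ 0.50536489 -0.2882978 ]
```

play_rows --steps '[0, 0.025, 0, 0, 0, 0, -1, 0.04, 0, 0, 0, 0, 0, -1, 0.04, 0, 0, 0, 0, 0, -1, 0.025, 0, 0, 0, 0, 0, -1, 0, 0, 0, 0, 0, 0, -1]'

```text
time_s: 17.55
ee_pos: [0.5504, -0.2605, 0.1262]
ee_rot: [-0.96, 1.349, 0.965]
contact_force: [-0.1, 0.2, -3.7]
finger_gap: 0.182
```

```bash
python3 f.py
```

```text
pos [ 0.5511 -0.2609  0.1274] rackXY 0.4635 -0.3962 F rack x,y,z 0.09 -0.04 -3.57 tq [ 0.02 -0.    0.02] 0.18 17.7
```

play_rows --steps '[0.005, 0, 0, 0, 0, 0, -1, 0.005, 0, 0, 0, 0, 0, -1, 0.005, 0, 0, 0, 0, 0, -1, 0.005, 0, 0, 0, 0, 0, -1, 0, 0, 0, 0, 0, 0, -1]'

```text
time_s: 18.2
ee_pos: [0.5512, -0.261, 0.1237]
ee_rot: [-0.962, 1.348, 0.963]
contact_force: [-0.4, -0.6, -3.5]
finger_gap: 0.182
```

play_rows --steps '[0.004, 0, 0, 0, 0, 0, -1, 0, 0, 0, 0, 0, 0, -1, 0.004, 0, 0, 0, 0, 0, -1, 0, 0, 0, 0, 0, 0, -1]'

```text
time_s: 18.6
ee_pos: [0.5513, -0.261, 0.1222]
ee_rot: [-0.962, 1.348, 0.962]
contact_force: [0.2, 0.8, -2.9]
finger_gap: 0.182
```

```bash
python3 f.py
```

```text
pos [ 0.5513 -0.2611  0.1223] rackXY 0.4636 -0.3964 F rack x,y,z 0.07 0.21 -3.63 tq [ 0.01  0.01 -0.02] 0.181 18.75
```

play_rows --steps '[0.003, 0, 0, 0, 0, 0, -1, 0, 0, 0, 0, 0, 0, -1, 0.003, 0, 0, 0, 0, 0, -1, 0, 0, 0, 0, 0, 0, -1]'

```text
time_s: 19.15
ee_pos: [0.5515, -0.261, 0.1216]
ee_rot: [-0.963, 1.347, 0.962]
contact_force: [-1.2, 1.6, -0.4]
finger_gap: 0.182
```

play_rows --steps '[0.003, 0, 0, 0, 0, 0, -1, 0, 0, 0, 0, 0, 0, -1, 0, 0, 0, 0, 0, 0, -1]'

```text
time_s: 19.45
ee_pos: [0.5516, -0.261, 0.1215]
ee_rot: [-0.963, 1.347, 0.962]
contact_force: [-2.7, 3.2, 6.1]
finger_gap: 0.18
```

```bash
python3 f.py
```

```text
pos [ 0.5517 -0.261   0.1215] rackXY 0.464 -0.3964 F rack x,y,z -1.46 4.34 5.8 tq [ 0.49  0.52 -0.06] 0.18 19.6
```

The tray floor takes the weight at TCP z = 0.1215, which is what I expected for the floor; the rim would have stopped it 13 mm higher. I'll relax slightly and release.

play_rows --steps '[-0.002, 0, 0, 0, 0, 0, -1, 0, 0, 0, 0, 0, 0, -0.55, 0, 0, 0, 0, 0, 0, -0.4, 0, 0, 0, 0, 0, 0, -0.3, 0, 0, 0, 0, 0, 0, -0.2]'

```text
time_s: 20.1
ee_pos: [0.5514, -0.2613, 0.1208]
ee_rot: [-0.963, 1.348, 0.962]
contact_force: [0.5, -0.6, -0.3]
finger_gap: 0.36
```

```bash
python3 f.py
```

```text
pos [ 0.5513 -0.2612  0.1208] rackXY 0.4636 -0.3965 F rack x,y,z -0.13 -0.19 0.34 tq [-0.02  0.   -0.  ] 0.392 20.25
```

Released, with no force on the tool. Now straight up, then clear of the tray so the cameras can see it.

play_rows --steps '[-0.03, 0, 0, 0, 0, 0, -0.2, -0.08, 0, 0, 0, 0, 0, -0.2, -0.12, 0, 0, 0, 0, 0, -0.2, -0.2, 0, 0, 0, 0, 0, -0.2, -0.2, 0, 0, 0, 0, 0, -0.2]'

```text
time_s: 20.75
ee_pos: [0.5511, -0.2609, 0.2493]
ee_rot: [-0.962, 1.348, 0.962]
contact_force: [0.4, -0.1, 0.3]
finger_gap: 0.401
```

play_rows --steps '[-0.2, 0, 0, 0, 0, 0, -0.2, 0, 0.1, 0.15, 0, 0, 0, -0.2, 0, 0.1, 0.2, 0, 0, 0, -0.2, 0, 0.1, 0.2, 0, 0, 0, -0.2, 0, 0.1, 0.2, 0, 0, 0, -0.2]'

```text
time_s: 21.25
ee_pos: [0.5241, -0.0919, 0.2889]
ee_rot: [-0.963, 1.346, 0.96]
contact_force: [0.2, 0.2, -1.2]
finger_gap: 0.398
```

play_rows --steps '[0, 0, 0.2, 0, 0, 0, -0.2, 0, 0, 0.2, 0, 0, 0, -0.2, 0, 0, 0.15, 0, 0, 0, -0.2, 0, 0, 0.05, 0, 0, 0, -0.2, 0, 0, 0, 0, 0, 0, -0.2]'

```text
time_s: 21.75
ee_pos: [0.5636, 0.0213, 0.2881]
ee_rot: [-0.965, 1.346, 0.963]
contact_force: [-0.4, 0.2, 0.1]
finger_gap: 0.404
```

```bash
python3 f.py
python3 - <<'E'
from h import *
S=shot('side','side6');T=shot('top','top6')
a=cv2.resize(S['pixels'][250:370,325:445,::-1],(400,400),interpolation=cv2.INTER_CUBIC)
b=cv2.resize(T['pixels'][160:260,325:425,::-1],(400,400),interpolation=cv2.INTER_CUBIC)
cv2.imwrite('pics/crop7.png',np.hstack([a,b]))
E
```

```text
pos [0.5632 0.0196 0.2876] rackXY 0.5487 -0.1287 F rack x,y,z -0.27 -0.18 -0.23 tq [0.04 0.02 0.01] 0.396 21.9
```

View pics/crop7.png

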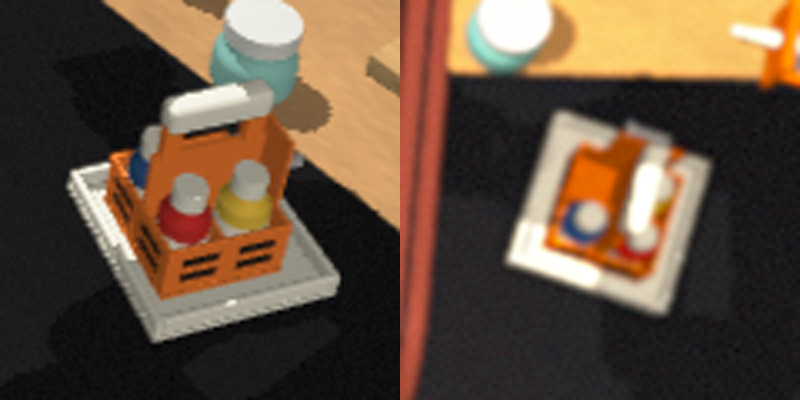

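The caddy stands flat inside the tray with all three bottles upright (red, yellow, blue); in the top crop its bar is at about (248,197). I'll check the numbers and hand in if they pass.

Run:
```python
from h import *
T=load('top6');S=load('side6');T0=load('top0');S0=load('side0')
g=onz(T,325+248/4,160+197/4,.127);X,e=tri(T,(325+248/4,160+197/4),S,(325+218/3.333,250+103/3.333))
a=np.radians(-18.9);u=np.array([np.cos(a),np.sin(a)]);w=np.array([-u[1],u[0]])
c=np.array([.556,-.2635]);ok=[]
for p in(g,X):
    d=p[:2]-c; ok.append(max(abs(u@d),abs(w@d))); print('grip',p.round(4),'off tray xy',round(u@d,4),round(w@d,4))
d=cv2.absdiff(S['pixels'],S0['pixels'])[130:215,235:283]; print('tri gap',e,'teal region mean diff',d.mean().round(2))
if max(ok)<.020: workorder.job_done(); print('handed in')
```

```text
grip [ 0.5444 -0.2626  0.127 ] off tray xy -0.0113 -0.0029
grip [ 0.5465 -0.2646  0.1244] off tray xy -0.0086 -0.0042
tri gap 0.0038753786858483166 teal region mean diff 2.87
the job is handed in; nothing more can be done
handed in
```

I took the orange caddy off its hook and set it down in the drip tray with its three bottles standing. I handed the job in at about 22 s; it reports no verdict.

- **Lift:** I gripped the bar, freed the strap by feel and followed the prong's roughly 10° lean towards the rack's +y. Measured sideways and front-to-back forces stayed under about 5 N. I drew the caddy away only once the strap was at about 235 mm, above the 218 mm tip.
- **Set-down:** The tray floor took the weight at the expected height, at about 10 N. The gripper was then opened, raised and moved clear of everything.
- **Position in the tray:** The bar is about 9–11 mm off the tray's middle along x and 3–4 mm along y, within the 25 mm limit. The two estimates differ by about 3 mm, and the two camera rays miss each other by 4 mm.
- **Height, tilt and bottles:** The bar's top was measured at 124 mm, which puts its centre at about 114–117 mm. The last picture shows the caddy flat and all three bottles upright. I judged tilt by eye and did not measure it.
- **Teal caddy and bystanders:** The image around the teal caddy is almost unchanged from the start. I only looked the other bystanders over in the pictures, some of them not since the set-down, and I measured none of them.

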